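# Pack the riser blocks flush and sweep the case

### The arm

A 6-joint arm with a two-finger parallel gripper is mounted at the origin on a cart in front of the work surface, level with it; the furniture and walls round the work are solid. World frame = base frame: x ahead of the robot, y to its left, z up, the work surface at z = 0. Lengths are in m, angles in degrees, forces in N, time in s.
With the tool pointing down it reaches from about 0.3 to 0.75 m from the base axis. Payload 8.5 kg.
Tool frame: the origin (TCP) lies at the very end of the fingers, on their centre line; the grasp point (between the pads) lies 19 mm behind it (env.hold_point_z is the distance from the TCP to the grasp point, in m); z points along the fingers, y is the line along which they close (so a half turn about z gives the same grasp; the last joint's range is limited). The gripper opens to 85 mm and grips with 20 to 120 N. Pads are 22 mm wide; open, the fingers measure 114 mm over their backs; the gripper's body (76 mm by 85 mm) begins 54 mm behind the grasp point. The pads swing forward as they close: fully open they stand 13 mm farther back than shut.
Start: joints at [57.164, 21.807, 74.336, -0, 83.858, -12.336], TCP at [0.193, 0.515, 0.211] pointing down, gripper open.
Joint ranges: [-178.18, 178.18], [-50.72, 133.34], [12.68, 142.11], [-81.47, 261.47], [9.98, 163.14], [-165.26, 165.26]. Speed limits (degrees/s): [136.94, 136.94, 180, 180, 180, 180].

### API

Orientations are given as a 3x3 rotation matrix whose columns are the frame's x, y, z axes.
In Python, from rig import env, optics gives the robot as it stands.
- The arm moves only by the shell command python3 -m jog 'ROWS' [OPENING] [FORCE]. ROWS is JSON, a list of rows, each an object with "linear": the shift along the tool's x, y, z in units of 40 mm (1.0 is 40 mm), a list of three; "roll": the turn about the tool's z in units of 5 degrees (1.0 is 5 degrees). A call has 1 to 12 rows; each row shifts and turns the commanded pose from where the row before left it, along the tool's axes as they then stand; what a row does not reach is not made up. A row lasts 1/12 s, in which the tool goes at most 41.7 mm and 7.16 degrees, less where a joint would pass 70% of its speed; a pose out of reach is approached as far as the arm can. A call is refused whole if a number of a shift passes 1 or a number of a turn 1, either way. A call with a gripper value outside its range is refused whole. OPENING is the opening, from -1 (shut) to 1 (fully open), set as the call begins (- or left out, the last holds). The fingers move at their own pace and stop on an object; FORCE is the grip in N (left out, the last holds). Time passes only in rows, so rows that do not move let the fingers close. It gives the time, the measured TCP pose, the force, the opening and the grip force at its end, in the units of the state.
- env.observe(): the state, without advancing time (a new reading comes with each control period).
- optics.get_image(name): name is "scene" or "top"; returns the picture (480x640x3 uint8, red, green, blue); there is no depth.
- optics.calibration(name): a dict with "fov_y" (degrees; the focal length in pixels is half the picture's height over the tangent of half this angle, whatever the lens; pixels are square), "cx", "cy" (the principal point, pixels), "T" (4x4, takes a point from camera to world coordinates). Camera axes: x right, y down, z forward; pixel columns grow to the right and rows downward; lengths in m; the calibration is good to about 2 mm. A picture is of the moment at which its call begins. calibration takes no time and is no camera call.
- env.close_job(): hands the job in; it is judged then, once.
The state is a dict: "time_s": time; "q": joint angles; "qvel": joint speeds; "joint_efforts": joint torques, N m; "position": TCP position; "tool_rot": TCP orientation; "ft_force": force on the tool from outside, world axes, zero at the start; "wrist_torque": the same for the moment, N m; "grip_width": finger opening in m; "gripper_force": force on a finger pad.
Only numpy, scipy, OpenCV 4.12 (cv2) and the standard library are available. Lean on these libraries where they do the work, as an engineer would, in place of code of your own. Each camera call takes 0.05 s, during which the arm holds its last target. There are 200 camera calls.

### The job

Pack the two aluminium riser blocks away in the open wooden case, each upright in the bay of its own depth and pressed down past the spring until nothing stands above the rim. The bays differ only in depth, so feel which one is the deeper. Then prove it: slide the case's steel straightedge from where it is parked right across to the other end and leave it there, without upsetting the cup.

Things in the scene. Friction and masses are not known exactly. Their poses are not given: they have to be found in the camera images.
- case: Open wooden case fixed on the bench, 160 (x) x 140 (y) x 60.5 mm high (the rim); origin at the centre of its underside. Two bays 112 mm long along its x (-56 to 56): bay a y -28 to 12, bay b y 22 to 62 mm; a pocket with a plug gauge on the -y side is no part of the work. One bay's floor is at z = 8 mm, the other's at 22 mm; which is which changes and is not reported: feel for it.
- bay_a (a point): Bay a: point at rim height, case x = 0, y = -8.5 mm, over which the block's middle should be let in (1.5 mm off the fixed -y wall, which has a 3 mm lead-in). At each bay's +y side a spring leaf with a sloped top stands 6 mm in, leaving 34 mm clear; it yields 6 mm (4 to 7 N) and grips a block (pushing it to the fixed wall) so that it stays proud until pushed down with 2 to 12 N. Case axes.
- bay_b (a point): The same for bay b (case x = 0, y = 41.5 mm). Closed fingers, in line with the bay's long way (case x), can feel for its rigid floor, 52.5 mm (deep) or 38.5 mm (shallow) below the rim.
- tall_block: Taller aluminium riser block, 104 (x) x 36 (y) x 51 mm high, 0.18 to 0.35 kg, upright and loose on the bench; origin at the centre of its underside. Belongs in the deep bay, lengthwise, top then 1.5 mm below the rim (12.5 mm proud in the shallow bay). Take it across its 36 mm by the topmost 12 to 15 mm so that the fingers stay above the rim; once let go, push on its top to send it home.
- low_block: Lower riser block, the same but 37 mm high; origin at the centre of its underside, z up. Belongs in the shallow bay, where its top too ends 1.5 mm below the rim; in the deep bay it would sink out of reach.
- straightedge (a joint): Travel (m) of the steel straightedge along the case's +x: 0 to 0.005 at the start (parked over the -x end), 0.136 at its stop over the +x end. A bar 156 mm along the case's y, 14 mm wide, captive on the case, underside 0.5 mm and top 20.5 mm above the rim; slides with about 2 N of friction and is stopped by any block that stands above the rim.
- straightedge_knob (a point): Middle of the straightedge's upright black round knob (22 mm across, its grip from 14 mm below to 12 mm above this point; 39.5 mm above the rim), which is on the bar's centre, on the case's middle line y = 0. Axes are the case's. Grip or push it along the case's +x.
- test_cup: Small loose aluminium cup, 67 mm across, 58 mm high, standing among the things on the bench on the robot's side; origin at the centre of its underside. Not part of the work.

How it is judged:
By the outcome, as a careful person would: the job done as asked, in the order asked, and still so for the second after the job is handed in, with the robot touching nothing.
It also fails if it takes over 72 s, if anything falls off the work surface, if the arm or the gripper's body presses on something with over 40 N, if the wrist force passes 120 N, or if a joint passes its speed limit or range.

## Working session

There is one attempt and no reset: what is moved stays moved. The work goes in short steps, Python scripts to look and compute and a shell command to move; the robot and the scene stay as the last step left them, time stands still between calls to the robot, and variables do not carry over. Pictures are saved under pics/ and viewed, at most 10 in all, crops included, and the job is handed in when it is done.

```bash
mkdir -p pics; ls; python3 - <<'E'
from rig import env, optics
import cv2
s=env.observe(); print(s['time_s'],s['position'],s['tool_rot'],s['grip_width'],env.hold_point_z)
for n in ("scene","top"):
    c=optics.calibration(n); print(n,c)
    cv2.imwrite(f"pics/{n}0.png",optics.get_image(n)[:,:,::-1])
E
```

```text
pics
0.0 [0.19242144 0.51487276 0.21006383] [[-9.36670792e-01  3.50210031e-01 -8.73154452e-04]
 [ 3.50210948e-01  9.36669888e-01 -1.34676171e-03]
 [ 3.46208024e-04 -1.56726060e-03 -9.99998712e-01]] 0.08522397823449764 0.0187
scene {'fov_y': 44.94421525446036, 'cx': 326.5457812152263, 'cy': 241.11768694108162, 'T': array([[ 0.6535292 , -0.35245166,  0.66983387, -0.32556737],
       [-0.75688075, -0.29778541,  0.58176919, -0.63210229],
       [-0.00557877, -0.88718751, -0.46137534,  0.63585225],
       [ 0.        ,  0.        ,  0.        ,  1.        ]])}
top {'fov_y': 53.91656616289929, 'cx': 323.202186165376, 'cy': 232.352891778711, 'T': array([[ 5.15794358e-03, -9.85942929e-01,  1.67002806e-01,
         2.73279400e-01],
       [-9.99614466e-01, -5.27299346e-04,  2.77604195e-02,
         3.27264724e-02],
       [-2.72821289e-02, -1.67081607e-01, -9.85565534e-01,
         1.10485430e+00],
       [ 0.00000000e+00,  0.00000000e+00,  0.00000000e+00,
         1.00000000e+00]])}
```

View pics/top0.png

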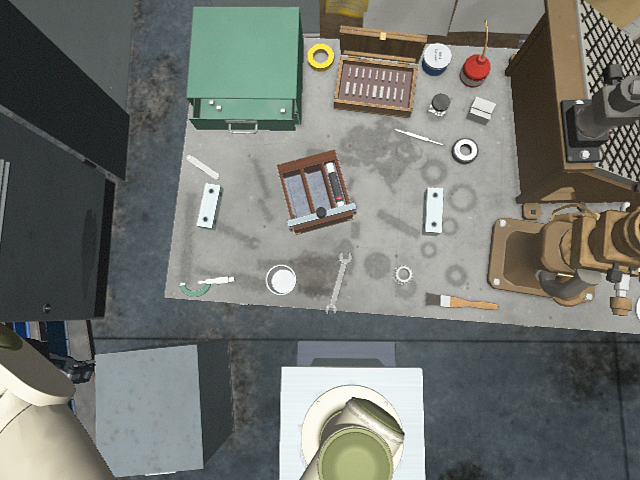

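View pics/scene0.png

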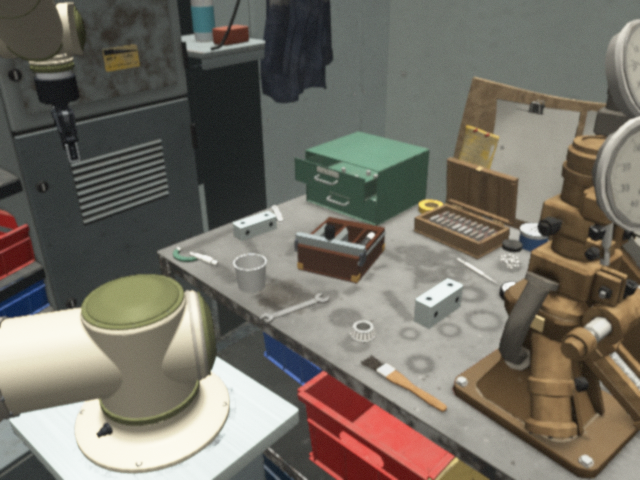

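Top view: the case is around (316,192), with the straightedge on its near side and the knob at (321,212). The blocks are at (209,205) and (433,210), and the cup is at (281,279). I'll enlarge these for exact corners.

```bash
python3 - <<'E'
import cv2,numpy as np
im=cv2.imread("pics/top0.png")
c=im[140:240,265:365]; cv2.imwrite("pics/c1.png",cv2.resize(c,(600,600),interpolation=cv2.INTER_CUBIC))
l=cv2.resize(im[175:240,185:235],None,fx=8,fy=8,interpolation=cv2.INTER_CUBIC)
r=cv2.resize(im[175:240,410:460],None,fx=8,fy=8,interpolation=cv2.INTER_CUBIC)
cv2.imwrite("pics/c2.png",np.hstack([l,r]))
E
```

```text
(no output)
```

View pics/c1.png

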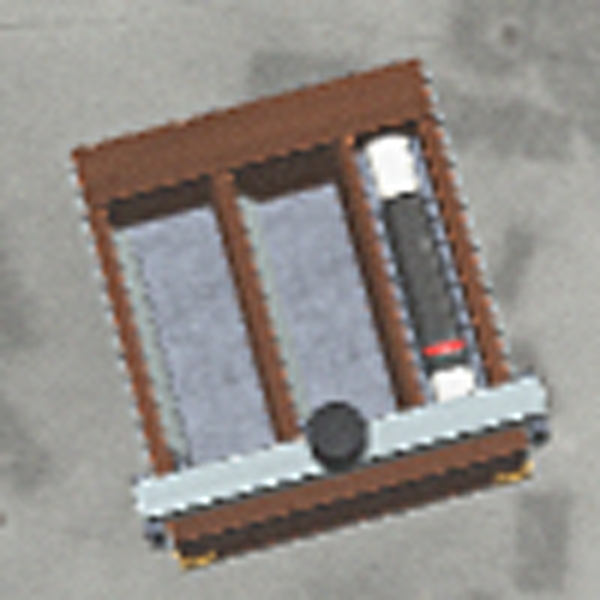

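View pics/c2.png

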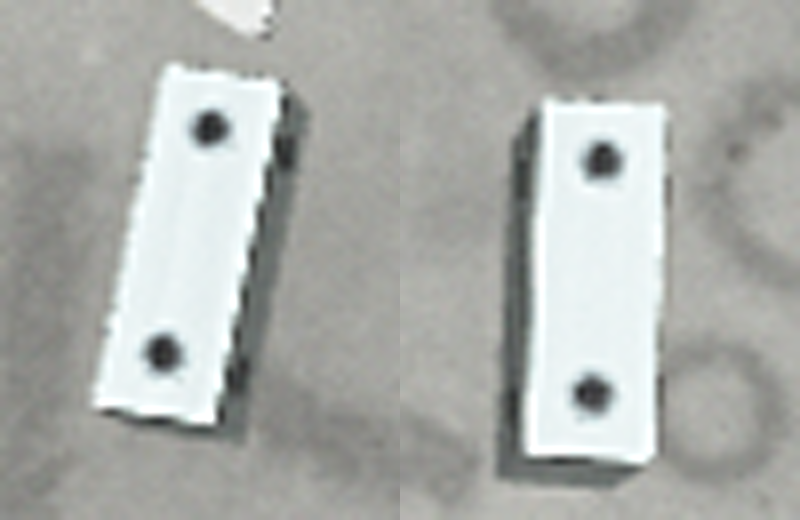

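The case yaw is about +14°. The right block looks taller, which I'll check against the scene view. Next I'll fit the poses.

```bash
cat > h.py <<'E'
import numpy as np
from rig import env, optics
from scipy.optimize import least_squares
def K(n):
    c=optics.calibration(n); return 240/np.tan(np.radians(c['fov_y']/2)),c['cx'],c['cy'],c['T']
def proj(n,P):
    f,cx,cy,T=K(n); p=(np.atleast_2d(P)-T[:3,3])@T[:3,:3]
    return np.c_[f*p[:,0]/p[:,2]+cx,f*p[:,1]/p[:,2]+cy]
def place(v,L):
    c,s=np.cos(v[2]),np.sin(v[2]); L=np.atleast_2d(L)
    return np.c_[v[0]+c*L[:,0]-s*L[:,1],v[1]+s*L[:,0]+c*L[:,1],L[:,2]]
def fit(n,L,px,v0):
    r=least_squares(lambda v:(proj(n,place(v,L))-px).ravel(),v0); return r.x,r.fun.reshape(-1,2)
def go(x,y,z,yaw):
    "units to TCP target, tool y at world angle yaw (deg); shifts apply before rolling"
    s=env.observe(); R=s['tool_rot']; d=(R.T@(np.array([x,y,z])-s['position']))/.04
    a=np.degrees(np.arctan2(R[1,1],R[0,1])); r=(a-yaw+90)%180-90
    print('t',s['time_s'],'pos',s['position'].round(4),'yawy',round(a,2),'shift',d.round(2),'roll',round(r/5,2))
E
python3 - <<'E'
from h import *
def un(p,k,o): return (np.array(p)+.5)/k-.5+np.array(o)
L=np.array([[80,70,60.5],[80,-70,60.5],[-80,70,0],[-80,-70,0],[56,62,60.5],[56,12,60.5],[56,-28,60.5],[-68,0,112]])/1e3
px=un([[75,152],[420,60],[185,567],[530,478],[107,212],[235,175],[345,140],[338,433]],6,(265,140))
v,e=fit("top",L,px,[.38,.05,.25]); print('case',v[:2],np.degrees(v[2]),e.round(1).tolist())
print('corners scene',proj("scene",place(v,L)).round().tolist())
bl=un([[168,66],[282,84],[215,424],[97,406]],8,(185,175)); br=un([[145,100],[264,104],[254,459],[125,456]],8,(410,175))
for nm,p in(('left',bl),('right',br)):
  for h in(.037,.051):
    C=np.array([[52,18,h*1e3],[52,-18,h*1e3],[-52,-18,h*1e3],[-52,18,h*1e3]])/1e3
    w,e=fit("top",C,p,[.4,0,0]); print(nm,h,w[:2].round(4),np.degrees(w[2]).round(2),np.abs(e).mean().round(2))
    B=C.copy();B[:,2]=0
    print('  scene top',proj("scene",place(w,C)).round().tolist(),'bot',proj("scene",place(w,B)).round().tolist())
p=np.array([[281,276]]);C=np.array([[0,0,.058]]);w,e=fit("top",C,p,[.3,.1,0]);print('cup',w[:2])
import cv2
im=cv2.imread("pics/scene0.png")
def cr(x,y):return cv2.resize(im[y:y+75,x:x+100],None,fx=4,fy=4,interpolation=cv2.INTER_CUBIC)
cv2.imwrite("pics/c3.png",np.vstack([np.hstack([cr(215,190),cr(400,265)]),np.hstack([cr(290,205),cr(215,235)])]))
E
```

```text
case [0.5498081  0.08184493] 15.159464051903113 [[-0.4, -0.3], [0.7, -0.4], [0.6, 0.8], [-0.1, 0.5], [0.2, -1.5], [-0.2, -0.9], [-1.7, 0.5], [0.8, 1.0]]
corners scene [[329.0, 216.0], [386.0, 228.0], [298.0, 270.0], [357.0, 285.0], [328.0, 221.0], [348.0, 225.0], [364.0, 228.0], [329.0, 227.0]]
left 0.037 [0.5188 0.3313] -8.73 0.25
  scene top [[268.0, 211.0], [276.0, 216.0], [240.0, 228.0], [232.0, 223.0]] bot [[269.0, 224.0], [277.0, 229.0], [242.0, 242.0], [233.0, 237.0]]
left 0.051 [0.5156 0.3274] -8.7 0.45
  scene top [[268.0, 207.0], [276.0, 211.0], [240.0, 223.0], [232.0, 218.0]] bot [[269.0, 225.0], [277.0, 230.0], [242.0, 243.0], [233.0, 238.0]]
right 0.037 [ 0.508  -0.1923] -4.01 0.28
  scene top [[449.0, 284.0], [465.0, 291.0], [433.0, 313.0], [417.0, 305.0]] bot [[447.0, 300.0], [463.0, 307.0], [431.0, 330.0], [415.0, 322.0]]
right 0.051 [ 0.505  -0.1894] -4.03 0.3
  scene top [[447.0, 278.0], [463.0, 285.0], [431.0, 307.0], [415.0, 299.0]] bot [[445.0, 300.0], [461.0, 307.0], [429.0, 330.0], [413.0, 322.0]]
cup [0.35226645 0.15550016]
```

View pics/c3.png

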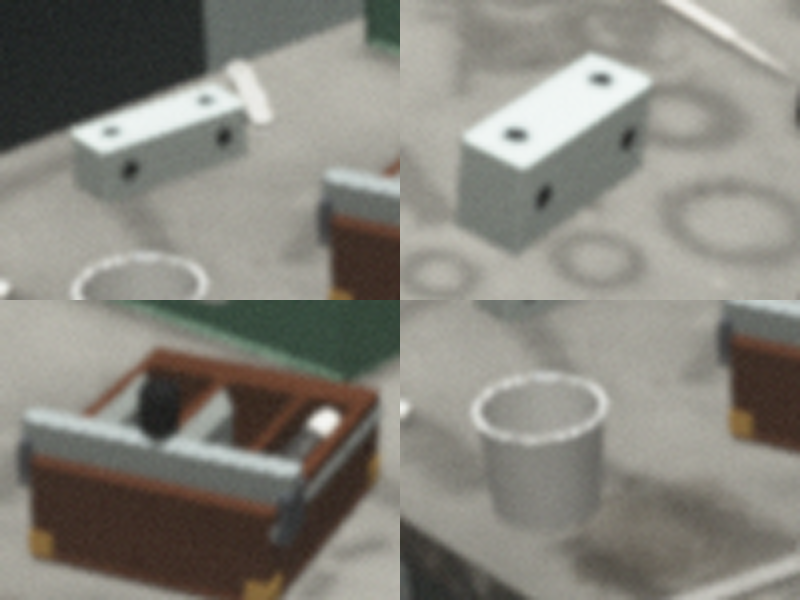

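In the scene view, the near top corner of the right block is at about (430,307) and that of the left block at (239.5,229). That makes the right block the tall one and the left block the low one. I'll check the case fit using rim points from both views.

```bash
python3 - <<'E'
from h import *
def un(p,k,o): return (np.array(p)+.5)/k-.5+np.array(o)
def back(n,px,z):
    f,cx,cy,T=K(n);d=np.array([(px[0]-cx)/f,(px[1]-cy)/f,1]);d=T[:3,:3]@d
    return T[:3,3]+d*(z-T[2,3])/d[2]
Lt=np.array([[80,70,60.5],[80,-70,60.5],[-80,70,0],[-80,-70,0]])/1e3
pt=un([[75,152],[420,60],[185,567],[530,478]],6,(265,140))
Ls=np.array([[80,70,60.5],[80,-70,60.5],[-80,70,0]])/1e3
ps=un([[157,349-300],[378,392-300],[30,555-300]],4,(290,205))
r=least_squares(lambda v:np.r_[(proj("top",place(v,Lt))-pt).ravel(),(proj("scene",place(v,Ls))-ps).ravel()],[.55,.08,.26])
v=r.x;print(v[:2],np.degrees(v[2]),r.fun.round(1))
c,s=np.cos(v[2]),np.sin(v[2])
for q in [(75,155),(155,475),(107,212),(213,178),(273,440),(235,175),(297,432),(345,140),(415,405),(440,120),(505,380)]:
    w=back("top",un(q,6,(265,140)),.0605)[:2]-v[:2]; print(q,(1e3*np.array([c*w[0]+s*w[1],-s*w[0]+c*w[1]])).round(1))
w=back("top",un((338,433),6,(265,140)),.112)[:2]-v[:2];print('knob',(1e3*np.array([c*w[0]+s*w[1],-s*w[0]+c*w[1]])).round(1))
fl=place(v,[[.012,-.008,.0605]])[0];print(fl)
go(fl[0],fl[1],.085,np.degrees(v[2]))
E
```

```text
[0.54992664 0.08314221] 15.093711151785621 [-0.9 -0.4  0.2 -0.4  0.   0.8 -0.6  0.5  0.1 -0.6  1.  -0.2  0.2  1.4]
(75, 155) [77.4 68.5]
(155, 475) [-52.3  69.3]
(107, 212) [52.1 62. ]
(213, 178) [54.5 19.5]
(273, 440) [-50.9  23. ]
(235, 175) [53.4 11. ]
(297, 432) [-50.2  13.4]
(345, 140) [ 55.8 -33.3]
(415, 405) [-51.8 -32.2]
(440, 120) [ 53.9 -70.5]
(505, 380) [-51.3 -67.5]
knob [-65.8  -0.2]
[0.56359584 0.07854298 0.0605    ]
t 0.1 pos [0.1925 0.5149 0.2102] yawy 69.5 shift [-12.51  -6.97   3.14] roll 10.88
```

```bash
python3 -m jog '[{"linear":[-0.9,-0.5,0]},{"linear":[-0.9,-0.5,0]},{"linear":[-0.9,-0.5,0]},{"linear":[-0.9,-0.5,0]},{"linear":[-0.9,-0.5,0]},{"linear":[-0.9,-0.5,0]},{"linear":[-0.9,-0.5,0]},{"linear":[-0.9,-0.5,0]},{"linear":[-0.9,-0.5,0]},{"linear":[-0.9,-0.5,0]},{"linear":[-0.9,-0.5,0]},{"linear":[-0.9,-0.5,0]}]' -1 40
python3 -m jog '[{"linear":[-0.9,-0.5,0],"roll":1},{"linear":[-0.8,-0.4,0],"roll":1},{"linear":[0,0,0.3],"roll":1},{"linear":[0,0,0.3],"roll":1},{"linear":[0,0,0.3],"roll":1},{"linear":[0,0,0.3],"roll":1},{"linear":[0,0,0.3],"roll":1},{"linear":[0,0,0.3],"roll":1},{"linear":[0,0,0.3],"roll":1},{"linear":[0,0,0.3],"roll":1},{"linear":[0,0,0.3],"roll":1},{"linear":[0,0,0]}]'
python3 -c "
from h import *
go(.5636,.0785,.08,14.7);s=env.observe();print(s['ft_force'],s['qvel'].round(2))"
```

```text
t 0.1 pos [0.1925 0.5149 0.2102] yawy 69.5 shift [-12.51  -6.97   3.26] roll 10.96
[1.43675766 1.06259931 0.13524342] [-0.03 -0.14 -0.12  0.11 -0.03  0.08]invalid input
invalid input
```

```bash
python3 -m jog '[{"linear":[-0.9,-0.5,0],"roll":0},{"linear":[-0.9,-0.5,0],"roll":0},{"linear":[-0.9,-0.5,0],"roll":0},{"linear":[-0.9,-0.5,0],"roll":0},{"linear":[-0.9,-0.5,0],"roll":0},{"linear":[-0.9,-0.5,0],"roll":0},{"linear":[-0.9,-0.5,0],"roll":0},{"linear":[-0.9,-0.5,0],"roll":0},{"linear":[-0.9,-0.5,0],"roll":0},{"linear":[-0.9,-0.5,0],"roll":0},{"linear":[-0.9,-0.5,0],"roll":0},{"linear":[-0.9,-0.5,0],"roll":0}]' -1 40
python3 -c "
from h import *
go(.5636,.0785,.08,14.7);s=env.observe();print(s['ft_force'],s['grip_width'])"
```

```text
time_s: 1.1
position: [0.514, 0.1372, 0.2105]
tool_rot: [[-0.937, 0.35, -0.001], [0.35, 0.937, 0.0], [0.001, -0.0, -1.0]]
ft_force: [0.5, 1.4, 0.0]
grip_width: 0.0
gripper_force: 0.0
t 1.1 pos [0.514  0.1372 0.2105] yawy 69.49 shift [-1.68 -0.94  3.26] roll 10.96
[0.45433483 1.4134237  0.04290585] 1.3605252085174664e-05
```

```bash
python3 -m jog '[{"linear":[-0.85,-0.47,0],"roll":0},{"linear":[-0.85,-0.47,0],"roll":0},{"linear":[0,0,0.3],"roll":1},{"linear":[0,0,0.3],"roll":1},{"linear":[0,0,0.3],"roll":1},{"linear":[0,0,0.3],"roll":1},{"linear":[0,0,0.3],"roll":1},{"linear":[0,0,0.3],"roll":1},{"linear":[0,0,0.3],"roll":1},{"linear":[0,0,0.3],"roll":1},{"linear":[0,0,0.3],"roll":1},{"linear":[0,0,0.3],"roll":1}]'
python3 -c "
from h import *
import cv2
go(.5636,.0785,.0605-.034,14.7);s=env.observe();print(s['ft_force'])
cv2.imwrite('pics/t1.png',cv2.resize(optics.get_image('top')[130:250,250:390,::-1],None,fx=5,fy=5,interpolation=2))"
```

```text
time_s: 2.1
position: [0.5635, 0.08, 0.0898]
tool_rot: [[-0.33, 0.944, -0.001], [0.944, 0.33, 0.0], [0.0, -0.001, -1.0]]
ft_force: [-0.2, 0.3, -0.4]
grip_width: 0.0001
gripper_force: 0.0
t 2.1 pos [0.5635 0.08   0.0898] yawy 19.25 shift [-0.04 -0.01  1.58] roll 0.91
[-0.18312362  0.34801049 -0.41826153]
```

View pics/t1.png

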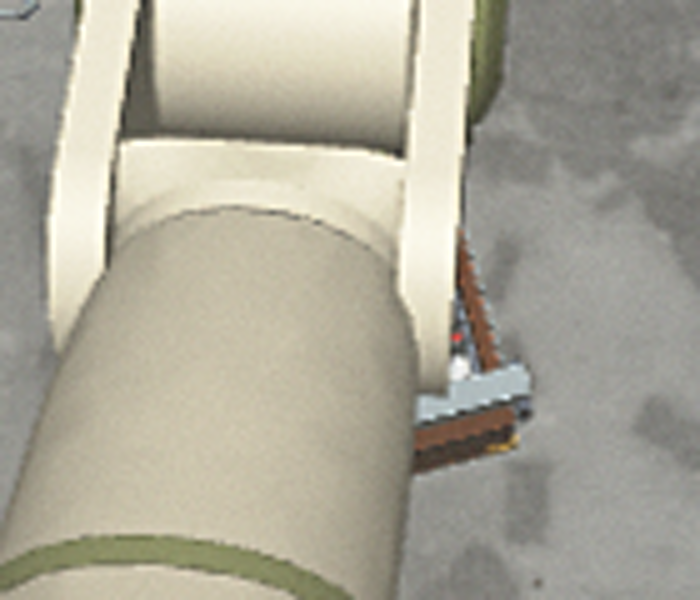

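The arm hides the case from the top camera. I'll descend into bay a by feel.

```bash
python3 -m jog '[{"linear":[-0.1,0,0],"roll":0.9},{"linear":[0,0,0.4],"roll":0},{"linear":[0,0,0.3],"roll":0},{"linear":[0,0,0.3],"roll":0},{"linear":[0,0,0.3],"roll":0},{"linear":[0,0,0.2],"roll":0},{"linear":[0,0,0],"roll":0}]'
python3 -c "
from h import *
print(env.observe()['ft_force'],env.observe()['position'])"
```

```text
time_s: 2.73
position: [0.5642, 0.0763, 0.0294]
tool_rot: [[-0.26, 0.966, -0.003], [0.966, 0.26, 0.0], [0.001, -0.003, -1.0]]
ft_force: [0.5, 0.2, -1.2]
grip_width: 0.0001
gripper_force: 0.0
[ 0.5453808   0.24984879 -1.16967389] [0.56424485 0.07628417 0.02935362]
```

```bash
python3 -m jog '[{"linear":[0,0,0.1],"roll":0},{"linear":[0,0,0.08],"roll":0},{"linear":[0,0,0],"roll":0}]'; python3 -m jog '[{"linear":[0,0,0.08],"roll":0},{"linear":[0,0,0],"roll":0}]'
```

```text
time_s: 2.98
position: [0.565, 0.0763, 0.0234]
tool_rot: [[-0.259, 0.966, -0.0], [0.966, 0.259, 0.0], [0.0, -0.0, -1.0]]
ft_force: [-1.5, 0.0, -0.7]
grip_width: -0.0005
gripper_force: 0.0
time_s: 3.15
position: [0.565, 0.0763, 0.0202]
tool_rot: [[-0.259, 0.966, -0.0], [0.966, 0.259, 0.0], [0.0, -0.0, -1.0]]
ft_force: [-0.9, 0.4, -0.0]
grip_width: 0.0
gripper_force: 0.0
```

```bash
python3 -m jog '[{"linear":[0,0,0.08],"roll":0},{"linear":[0,0,0.08],"roll":0},{"linear":[0,0,0],"roll":0}]'; python3 -m jog '[{"linear":[0,0,0.08],"roll":0},{"linear":[0,0,0.06],"roll":0},{"linear":[0,0,0],"roll":0}]'
```

```text
time_s: 3.4
position: [0.5647, 0.0763, 0.0133]
tool_rot: [[-0.259, 0.966, -0.001], [0.966, 0.259, 0.0], [0.0, -0.001, -1.0]]
ft_force: [1.2, 0.5, -0.5]
grip_width: -0.0001
gripper_force: 0.0
time_s: 3.65
position: [0.5648, 0.0763, 0.0078]
tool_rot: [[-0.259, 0.966, -0.001], [0.966, 0.259, 0.0], [0.0, -0.001, -1.0]]
ft_force: [-0.4, -0.3, 0.1]
grip_width: -0.0003
gripper_force: 0.0
```

Bay a is deep: the fingers reached z = 8 mm without resistance. While I'm inside, I'll feel the fixed −y wall to pin down the case's y.

```bash
python3 -m jog '[{"linear":[0,0,-0.25],"roll":0},{"linear":[-0.05,0,-0.25],"roll":0},{"linear":[-0.05,0,0],"roll":0},{"linear":[0,0,0],"roll":0}]'; python3 -m jog '[{"linear":[-0.03,0,0],"roll":0},{"linear":[0,0,0],"roll":0}]'; python3 -m jog '[{"linear":[-0.03,0,0],"roll":0},{"linear":[0,0,0],"roll":0}]';
```

```text
time_s: 3.98
position: [0.5669, 0.072, 0.0295]
tool_rot: [[-0.259, 0.966, 0.003], [0.966, 0.259, -0.0], [-0.001, 0.002, -1.0]]
ft_force: [1.5, 1.2, -0.5]
grip_width: -0.0
gripper_force: 0.0
time_s: 4.15
position: [0.5663, 0.0717, 0.0285]
tool_rot: [[-0.259, 0.966, 0.0], [0.966, 0.259, 0.001], [0.001, 0.0, -1.0]]
ft_force: [-0.2, 2.8, 1.3]
grip_width: 0.0
gripper_force: 1.7
time_s: 4.32
position: [0.5664, 0.0715, 0.0285]
tool_rot: [[-0.259, 0.966, -0.0], [0.966, 0.259, 0.003], [0.003, 0.0, -1.0]]
ft_force: [-1.9, 8.2, 5.3]
grip_width: 0.0002
gripper_force: 4.6
```

```bash
python3 -c "
from h import *
p=env.observe()['position'][:2]-[.54993,.08314]
for a in (15.1,14.2):
  a=np.radians(a);c,s=np.cos(a),np.sin(a);print(c*p[0]+s*p[1],-s*p[0]+c*p[1])"
```

```text
0.01287125751219473 -0.015482297009700248
0.01311285496894476 -0.01527821407119377
```

```bash
python3 -m jog '[{"linear":[0.12,0,0],"roll":0},{"linear":[0.12,0,0],"roll":0},{"linear":[0,0,0],"roll":0}]'; for i in 1; do python3 -m jog '[{"linear":[0.04,0,0],"roll":0},{"linear":[0,0,0],"roll":0}]'; python3 -m jog '[{"linear":[0.03,0,0],"roll":0},{"linear":[0,0,0],"roll":0}]'; python3 -m jog '[{"linear":[0.03,0,0],"roll":0},{"linear":[0,0,0],"roll":0}]'; done
```

```text
time_s: 4.57
position: [0.5638, 0.0799, 0.028]
tool_rot: [[-0.259, 0.966, -0.001], [0.966, 0.259, -0.0], [-0.0, -0.001, -1.0]]
ft_force: [-0.0, 0.2, -0.0]
grip_width: -0.0001
gripper_force: 0.0
time_s: 4.73
position: [0.5637, 0.0809, 0.0282]
tool_rot: [[-0.259, 0.966, -0.0], [0.966, 0.259, -0.0], [-0.0, -0.0, -1.0]]
ft_force: [-0.4, -0.8, 0.4]
grip_width: -0.0
gripper_force: 0.0
time_s: 4.9
position: [0.5635, 0.082, 0.0283]
tool_rot: [[-0.259, 0.966, -0.0], [0.966, 0.259, -0.0], [-0.0, -0.0, -1.0]]
ft_force: [0.8, -0.1, -1.3]
grip_width: 0.0
gripper_force: 0.0
time_s: 5.07
position: [0.5632, 0.0833, 0.0283]
tool_rot: [[-0.259, 0.966, -0.0], [0.966, 0.259, 0.0], [0.0, -0.0, -1.0]]
ft_force: [0.4, -0.1, -0.4]
grip_width: -0.0
gripper_force: 0.0
```

```bash
python3 -m jog '[{"linear":[0.03,0,0],"roll":0},{"linear":[0,0,0],"roll":0}]'; python3 -m jog '[{"linear":[0.03,0,0],"roll":0},{"linear":[0,0,0],"roll":0}]';  python3 -m jog '[{"linear":[0.03,0,0],"roll":0},{"linear":[0,0,0],"roll":0}]'
```

```text
time_s: 5.23
position: [0.5628, 0.0845, 0.0283]
tool_rot: [[-0.259, 0.966, -0.0], [0.966, 0.259, 0.0], [0.0, -0.0, -1.0]]
ft_force: [1.0, -0.1, 0.7]
grip_width: 0.0001
gripper_force: 0.0
time_s: 5.4
position: [0.5627, 0.0853, 0.0283]
tool_rot: [[-0.259, 0.966, 0.0], [0.966, 0.259, -0.001], [-0.001, 0.0, -1.0]]
ft_force: [1.2, -1.0, 0.0]
grip_width: 0.0
gripper_force: 0.8
time_s: 5.57
position: [0.5624, 0.0863, 0.0284]
tool_rot: [[-0.259, 0.966, 0.0], [0.966, 0.259, -0.001], [-0.001, 0.0, -1.0]]
ft_force: [0.4, -5.0, -1.0]
grip_width: 0.0002
gripper_force: 1.8
```

```bash
python3 -m jog '[{"linear":[-0.15,0,0],"roll":0},{"linear":[0,0.2,-0.4],"roll":0},{"linear":[0,0.2,-0.1],"roll":0},{"linear":[0,0.2,0],"roll":0},{"linear":[0,0,0],"roll":0}]'; python3 -m jog '[{"linear":[0,0.05,0],"roll":0},{"linear":[0,0,0],"roll":0}]';  python3 -m jog '[{"linear":[0,0.05,0],"roll":0},{"linear":[0,0,0],"roll":0}]'; python3 -m jog '[{"linear":[0,0.05,0],"roll":0},{"linear":[0,0,0],"roll":0}]'
```

```text
time_s: 5.98
position: [0.5881, 0.0873, 0.0482]
tool_rot: [[-0.259, 0.966, 0.001], [0.966, 0.259, 0.0], [0.0, 0.001, -1.0]]
ft_force: [-0.6, 0.5, -0.1]
grip_width: -0.0002
gripper_force: 0.0
time_s: 6.15
position: [0.5885, 0.0877, 0.0476]
tool_rot: [[-0.259, 0.966, -0.001], [0.966, 0.259, 0.0], [0.001, -0.001, -1.0]]
ft_force: [-0.4, 0.1, 0.2]
grip_width: 0.0002
gripper_force: 0.0
time_s: 6.32
position: [0.5908, 0.0882, 0.048]
tool_rot: [[-0.259, 0.966, -0.001], [0.966, 0.259, 0.0], [0.0, -0.0, -1.0]]
ft_force: [-0.2, -0.1, 1.0]
grip_width: 0.0
gripper_force: 0.0
time_s: 6.48
position: [0.593, 0.0887, 0.0483]
tool_rot: [[-0.259, 0.966, 0.0], [0.966, 0.259, 0.0], [-0.0, 0.0, -1.0]]
ft_force: [-0.5, -0.2, -0.3]
grip_width: -0.0002
gripper_force: 0.0
```

```bash
python3 -m jog '[{"linear":[0,0.05,0],"roll":0},{"linear":[0,0.05,0],"roll":0},{"linear":[0,0,0],"roll":0}]';  python3 -m jog '[{"linear":[0,0.05,0],"roll":0},{"linear":[0,0,0],"roll":0}]'; python3 -m jog '[{"linear":[0,0.04,0],"roll":0},{"linear":[0,0,0],"roll":0}]'
```

```text
time_s: 6.73
position: [0.597, 0.0898, 0.0484]
tool_rot: [[-0.259, 0.966, 0.0], [0.966, 0.259, -0.0], [-0.0, 0.0, -1.0]]
ft_force: [0.1, 0.0, 0.1]
grip_width: 0.0002
gripper_force: 0.0
time_s: 6.9
position: [0.5989, 0.0903, 0.0483]
tool_rot: [[-0.259, 0.966, 0.0], [0.966, 0.259, 0.0], [-0.0, 0.0, -1.0]]
ft_force: [-0.3, 0.0, 0.1]
grip_width: 0.0002
gripper_force: 0.0
time_s: 7.07
position: [0.6004, 0.0907, 0.0483]
tool_rot: [[-0.259, 0.966, 0.0], [0.966, 0.259, -0.0], [-0.0, 0.0, -1.0]]
ft_force: [-0.6, 0.3, 0.2]
grip_width: 0.0
gripper_force: 0.0
```

```bash
python3 -m jog '[{"linear":[0,0.04,0],"roll":0},{"linear":[0,0,0],"roll":0}]';  python3 -m jog '[{"linear":[0,0.04,0],"roll":0},{"linear":[0,0,0],"roll":0}]'; python3 -c "
from h import *
s=env.observe();print(s['ft_force'],s['wrist_torque'],s['position'])"
```

```text
time_s: 7.23
position: [0.6019, 0.0911, 0.0483]
tool_rot: [[-0.259, 0.966, 0.0], [0.966, 0.259, 0.0], [-0.0, 0.0, -1.0]]
ft_force: [0.4, 0.2, -0.0]
grip_width: -0.0001
gripper_force: 0.0
time_s: 7.4
position: [0.6034, 0.0915, 0.0483]
tool_rot: [[-0.259, 0.966, 0.0], [0.966, 0.259, 0.0], [-0.0, 0.0, -1.0]]
ft_force: [-0.1, -0.6, 0.2]
grip_width: 0.0001
gripper_force: 0.0
[-0.05372833 -0.63718836  0.17001584] [-0.01780693 -0.003946   -0.00020273] [0.60344588 0.09149931 0.04832399]
```

```bash
python3 -m jog '[{"linear":[0,0.04,0],"roll":0},{"linear":[0,0,0],"roll":0}]';  python3 -m jog '[{"linear":[0,0.04,0],"roll":0},{"linear":[0,0,0],"roll":0}]'; python3 -m jog '[{"linear":[0,0.04,0],"roll":0},{"linear":[0,0,0],"roll":0}]'
```

```text
time_s: 7.57
position: [0.605, 0.0919, 0.0483]
tool_rot: [[-0.259, 0.966, 0.0], [0.966, 0.259, 0.0], [-0.0, 0.0, -1.0]]
ft_force: [-0.6, 0.4, 0.2]
grip_width: -0.0003
gripper_force: 0.0
time_s: 7.73
position: [0.6065, 0.0923, 0.0483]
tool_rot: [[-0.259, 0.966, 0.0], [0.966, 0.259, 0.0], [0.0, 0.0, -1.0]]
ft_force: [0.2, 0.3, -0.5]
grip_width: -0.0001
gripper_force: 0.0
time_s: 7.9
position: [0.6081, 0.0927, 0.0483]
tool_rot: [[-0.259, 0.966, 0.0], [0.966, 0.259, -0.0], [-0.0, 0.0, -1.0]]
ft_force: [-1.1, 0.5, 0.3]
grip_width: 0.0002
gripper_force: 0.0
```

```bash
python3 -m jog '[{"linear":[0,0.05,0],"roll":0},{"linear":[0,0,0],"roll":0}]';  python3 -m jog '[{"linear":[0,0.05,0],"roll":0},{"linear":[0,0,0],"roll":0}]'; python3 -c "
from h import *
import cv2
print(proj('scene',env.observe()['position']))
im=optics.get_image('scene')[:,:,::-1]; cv2.imwrite('pics/s1full.png',im)
cv2.imwrite('pics/s1.png',cv2.resize(im[170:290,270:420],None,fx=5,fy=5,interpolation=2))"
```

```text
time_s: 8.07
position: [0.6101, 0.0933, 0.0483]
tool_rot: [[-0.259, 0.966, 0.0], [0.966, 0.259, 0.0], [-0.0, 0.0, -1.0]]
ft_force: [0.6, -0.3, -0.4]
grip_width: 0.0
gripper_force: 0.0
time_s: 8.23
position: [0.612, 0.0938, 0.0483]
tool_rot: [[-0.259, 0.966, 0.0], [0.966, 0.259, 0.0], [-0.0, 0.0, -1.0]]
ft_force: [-0.5, -0.2, 0.9]
grip_width: 0.0001
gripper_force: 0.0
[[355.79868238 229.98648947]]
```

View pics/s1.png

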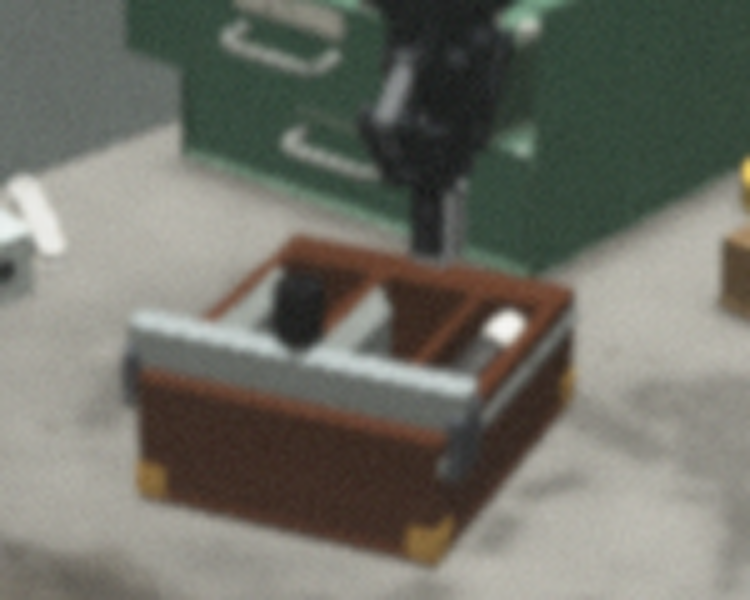

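Viewed s1: the fingers disappear behind the case's far rim at crop (435,262). My projection puts the tip at (431,300), so something is inconsistent. I'll raise the tool straight up and check the tip's pixel against the kinematics.

```bash
python3 -m jog '[{"linear":[0,0,-0.5],"roll":0},{"linear":[0,0,-0.5],"roll":0},{"linear":[0,0,0],"roll":0},{"linear":[0,0,0],"roll":0}]'; python3 -c "
from h import *
import cv2
p=env.observe()['position'];print(p,proj('scene',p))
im=optics.get_image('scene')[:,:,::-1]; cv2.imwrite('pics/s2full.png',im)
a=cv2.resize(im[170:260,310:400],None,fx=6,fy=6,interpolation=2)
cv2.imwrite('pics/s2.png',a)"
```

```text
time_s: 8.62
position: [0.6121, 0.0937, 0.0891]
tool_rot: [[-0.259, 0.966, 0.002], [0.966, 0.259, -0.0], [-0.001, 0.002, -1.0]]
ft_force: [0.0, 0.2, -0.3]
grip_width: 0.0004
gripper_force: 0.0
[0.6121233  0.09373505 0.08912441] [[356.15996708 213.68681248]]
```

View pics/s2.png

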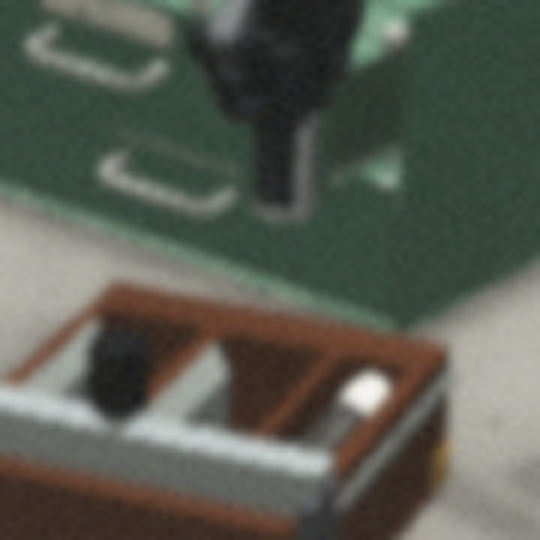

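The tip is at about (357,206) against a predicted (356,214), so the real fingertips sit about 20 mm above the reported TCP. That means the bay feel did not reach the floor. To measure the offset, I'll touch the rim here (z = 60.5).

```bash
python3 -m jog '[{"linear":[0,0,0.5],"roll":0},{"linear":[0,0,0.5],"roll":0},{"linear":[0,0,0.05],"roll":0},{"linear":[0,0,0],"roll":0}]'; python3 -m jog '[{"linear":[0,0,0.05],"roll":0},{"linear":[0,0,0],"roll":0}]';python3 -m jog '[{"linear":[0,0,0.05],"roll":0},{"linear":[0,0,0],"roll":0}]';python3 -m jog '[{"linear":[0,0,0.05],"roll":0},{"linear":[0,0,0],"roll":0}]'; python3 -c "
from h import *
print(proj('scene',[.1925,.5149,.2102]),proj('scene',[.1925,.5149,.2232]),proj('scene',[.1925,.5149,.2432]))"
```

```text
time_s: 9.0
position: [0.6107, 0.0937, 0.0446]
tool_rot: [[-0.259, 0.966, -0.004], [0.966, 0.259, 0.0], [0.001, -0.004, -1.0]]
ft_force: [0.8, -0.3, 0.1]
grip_width: -0.0001
gripper_force: 0.0
time_s: 9.17
position: [0.6121, 0.0937, 0.0449]
tool_rot: [[-0.259, 0.966, 0.001], [0.966, 0.259, -0.0], [-0.0, 0.001, -1.0]]
ft_force: [-0.4, -0.8, -1.1]
grip_width: 0.0002
gripper_force: 0.0
time_s: 9.33
position: [0.6118, 0.0938, 0.0426]
tool_rot: [[-0.259, 0.966, 0.001], [0.966, 0.259, -0.0], [-0.0, 0.001, -1.0]]
ft_force: [-0.1, 0.8, -0.6]
grip_width: -0.0002
gripper_force: 0.0
time_s: 9.5
position: [0.6117, 0.0937, 0.0403]
tool_rot: [[-0.259, 0.966, -0.0], [0.966, 0.259, 0.0], [0.0, -0.0, -1.0]]
ft_force: [0.5, 0.0, -0.6]
grip_width: -0.0
gripper_force: 0.0
[[ 73.89333969 170.89944012]] [[ 72.60051859 164.99507162]] [[ 70.58623191 155.79573939]]
```

```bash
python3 -m jog '[{"linear":[0,0,0.04],"roll":0},{"linear":[0,0,0],"roll":0}]';python3 -m jog '[{"linear":[0,0,0.04],"roll":0},{"linear":[0,0,0],"roll":0}]';python3 -m jog '[{"linear":[0,0,0.04],"roll":0},{"linear":[0,0,0],"roll":0}]'
```

```text
time_s: 9.67
position: [0.6118, 0.0938, 0.04]
tool_rot: [[-0.259, 0.966, 0.001], [0.966, 0.259, -0.0], [-0.0, 0.001, -1.0]]
ft_force: [-3.4, -0.4, 8.4]
grip_width: -0.0002
gripper_force: 4.6
time_s: 9.83
position: [0.6119, 0.0937, 0.0399]
tool_rot: [[-0.259, 0.966, 0.002], [0.966, 0.259, -0.0], [-0.001, 0.002, -1.0]]
ft_force: [-7.6, -0.7, 20.2]
grip_width: 0.0001
gripper_force: 10.3
time_s: 10.0
position: [0.612, 0.0938, 0.0398]
tool_rot: [[-0.259, 0.966, 0.003], [0.966, 0.259, -0.001], [-0.001, 0.003, -1.0]]
ft_force: [-12.0, -1.2, 31.8]
grip_width: -0.0001
gripper_force: 16.1
```

The real fingertips are 20.3 mm above the reported TCP: rim contact came at z = 40.2 mm. I'll repeat the floor feel with that correction, expecting contact at 1.7 mm if bay a is shallow or −12.3 mm if it is deep.

```bash
python3 -m jog '[{"linear":[0,0,-0.4],"roll":0},{"linear":[0,-0.5,-0.2],"roll":0},{"linear":[-0.05,-0.5,0],"roll":0},{"linear":[0,0,0.4],"roll":0},{"linear":[0,0,0.4],"roll":0},{"linear":[0,0,0.4],"roll":0},{"linear":[0,0,0.3],"roll":0},{"linear":[0,0,0],"roll":0}]';python3 -m jog '[{"linear":[0,0,0.05],"roll":0},{"linear":[0,0,0.05],"roll":0},{"linear":[0,0,0],"roll":0}]'
```

```text
time_s: 10.67
position: [0.5723, 0.0814, -0.0026]
tool_rot: [[-0.259, 0.966, -0.004], [0.966, 0.259, 0.0], [0.001, -0.004, -1.0]]
ft_force: [-1.1, 0.6, -0.7]
grip_width: -0.0003
gripper_force: 0.0
time_s: 10.92
position: [0.5739, 0.0815, -0.004]
tool_rot: [[-0.259, 0.966, 0.001], [0.966, 0.259, -0.0], [-0.0, 0.001, -1.0]]
ft_force: [0.7, -0.5, -0.8]
grip_width: -0.0001
gripper_force: 0.0
```

```bash
python3 -m jog '[{"linear":[0,0,0.08],"roll":0},{"linear":[0,0,0.08],"roll":0},{"linear":[0,0,0],"roll":0}]';python3 -m jog '[{"linear":[0,0,0.06],"roll":0},{"linear":[0,0,0],"roll":0}]'
python3 -m jog '[{"linear":[0,0,-0.4],"roll":0},{"linear":[0,0.25,-0.4],"roll":0},{"linear":[0,0.25,-0.2],"roll":0},{"linear":[0,0,0],"roll":0}]';python3 -m jog '[{"linear":[0,0.05,0],"roll":0},{"linear":[0,0,0],"roll":0}]';python3 -m jog '[{"linear":[0,0.05,0],"roll":0},{"linear":[0,0,0],"roll":0}]'
```

```text
time_s: 11.17
position: [0.5728, 0.0814, -0.011]
tool_rot: [[-0.259, 0.966, -0.002], [0.966, 0.259, -0.0], [0.0, -0.002, -1.0]]
ft_force: [-4.1, -2.0, 1.5]
grip_width: 0.0005
gripper_force: 0.0
time_s: 11.33
position: [0.5721, 0.0811, -0.0125]
tool_rot: [[-0.259, 0.966, -0.003], [0.966, 0.259, -0.001], [-0.0, -0.003, -1.0]]
ft_force: [-11.3, -5.0, 10.3]
grip_width: -0.0
gripper_force: 0.1
time_s: 11.67
position: [0.5934, 0.0866, 0.0285]
tool_rot: [[-0.259, 0.966, 0.0], [0.966, 0.259, -0.001], [-0.001, -0.0, -1.0]]
ft_force: [-6.3, -1.9, 7.9]
grip_width: -0.0
gripper_force: 4.4
time_s: 11.83
position: [0.5929, 0.0868, 0.027]
tool_rot: [[-0.259, 0.966, -0.005], [0.966, 0.259, -0.001], [0.0, -0.005, -1.0]]
ft_force: [-10.3, -3.8, 7.6]
grip_width: -0.0001
gripper_force: 5.5
time_s: 12.0
position: [0.593, 0.0868, 0.0268]
tool_rot: [[-0.259, 0.966, -0.009], [0.966, 0.259, -0.002], [0.001, -0.009, -1.0]]
ft_force: [-18.5, -6.8, 14.0]
grip_width: 0.0001
gripper_force: 10.0
```

Bay a is the deep one: floor contact came at reported −12.3 mm. End-wall contact also agrees with the fitted case x. Next I'll fetch the tall block.

```bash
python3 -m jog '[{"linear":[0,-0.2,-0.3],"roll":0},{"linear":[0,0,-1],"roll":0},{"linear":[0,0,-1],"roll":-1},{"linear":[-1,0,0],"roll":-1},{"linear":[-1,0,0],"roll":-1},{"linear":[-1,0,0],"roll":-1},{"linear":[-1,0,0],"roll":-1},{"linear":[-1,0,0],"roll":-1},{"linear":[0,0,0],"roll":-1},{"linear":[0,0,0],"roll":-1},{"linear":[0,0,0],"roll":-1},{"linear":[0,0,0],"roll":-1}]' ; python3 -c "
from h import *
go(.505,-.1894,.0162,86)"
```

```text
time_s: 13.0
position: [0.6884, -0.0866, 0.1183]
tool_rot: [[-0.908, 0.419, -0.0], [0.419, 0.908, 0.0], [0.0, 0.0, -1.0]]
ft_force: [-0.1, -0.5, -0.2]
grip_width: 0.0001
gripper_force: 0.0
t 13.0 pos [ 0.6884 -0.0866  0.1183] yawy 65.22 shift [ 3.09 -4.26  2.55] roll -4.16
```

```bash
python3 -m jog '[{"linear":[0.62,-0.7,0],"roll":0},{"linear":[0.62,-0.7,0],"roll":0},{"linear":[0.62,-0.7,0],"roll":0},{"linear":[0.62,-0.7,0],"roll":0},{"linear":[0.61,-0.7,0],"roll":0},{"linear":[0,-0.7,0],"roll":0},{"linear":[0,0,0],"roll":-1},{"linear":[0,0,0],"roll":-1},{"linear":[0,0,0],"roll":-1},{"linear":[0,0,0],"roll":-1},{"linear":[0,0,0],"roll":0}]' 1 ; python3 -c "
from h import *
go(.505,-.1894,.0162,86)"
```

```text
time_s: 13.92
position: [0.5053, -0.1864, 0.1187]
tool_rot: [[-0.996, 0.084, 0.0], [0.084, 0.996, -0.0], [-0.0, -0.0, -1.0]]
ft_force: [-0.8, 0.4, 0.2]
grip_width: 0.0852
gripper_force: 0.0
t 13.9167 pos [ 0.5053 -0.1864  0.1187] yawy 85.17 shift [ 0.   -0.07  2.56] roll -0.17
```

Descend and grip.

```bash
python3 -m jog '[{"linear":[0,-0.05,0.6],"roll":-0.17},{"linear":[0,0,0.6],"roll":0},{"linear":[0,0,0.6],"roll":0},{"linear":[0,0,0.5],"roll":0},{"linear":[0,0,0.27],"roll":0},{"linear":[0,0,0],"roll":0}]' ; python3 -m jog '[{"linear":[0,0,0],"roll":0},{"linear":[0,0,0],"roll":0},{"linear":[0,0,0],"roll":0},{"linear":[0,0,0],"roll":0},{"linear":[0,0,0],"roll":0},{"linear":[0,0,0],"roll":0}]' -1 50;  python3 -m jog '[{"linear":[0,0,-0.3],"roll":0},{"linear":[0,0,-0.7],"roll":0},{"linear":[0,0,-0.7],"roll":0},{"linear":[0,0,-0.7],"roll":0},{"linear":[0,0,0],"roll":0}]'; python3 -c "
from h import *
go(.5521,.0769,.0605+.051+.01-.0135-.0213,104.7)"
```

```text
time_s: 14.42
position: [0.5041, -0.1876, 0.0137]
tool_rot: [[-0.997, 0.075, -0.004], [0.075, 0.997, 0.002], [0.004, 0.002, -1.0]]
ft_force: [-0.6, 0.1, -0.4]
grip_width: 0.0851
gripper_force: 0.0
time_s: 14.92
position: [0.5056, -0.1885, 0.017]
tool_rot: [[-0.997, 0.073, 0.002], [0.073, 0.997, -0.001], [-0.002, -0.001, -1.0]]
ft_force: [-2.1, 1.5, 5.4]
grip_width: 0.0347
gripper_force: 50.8
time_s: 15.33
position: [0.5071, -0.1894, 0.117]
tool_rot: [[-0.997, 0.072, 0.008], [0.072, 0.997, -0.005], [-0.008, -0.004, -1.0]]
ft_force: [0.8, -0.9, -2.4]
grip_width: 0.0344
gripper_force: 51.1
t 15.3333 pos [ 0.5071 -0.1894  0.117 ] yawy 85.85 shift [-0.64  6.73  0.73] roll -3.77
```

```bash
python3 -m jog '[{"linear":[-0.1,0.5,-0.3],"roll":0},{"linear":[-0.1,0.9,0],"roll":0},{"linear":[-0.1,0.9,0],"roll":0},{"linear":[-0.1,0.9,0],"roll":0},{"linear":[-0.1,0.9,0],"roll":0},{"linear":[-0.1,0.9,0],"roll":0},{"linear":[-0.06,0.9,0],"roll":0},{"linear":[0,0.5,0],"roll":-0.9},{"linear":[0,0.3,0],"roll":-0.95},{"linear":[0,0,0],"roll":-0.95},{"linear":[0,0,0],"roll":-0.95},{"linear":[0,0,0],"roll":0}]';  python3 -c "
from h import *
go(.5531,.0772,.0875,104.7)"
```

```text
time_s: 16.33
position: [0.5495, 0.0775, 0.1231]
tool_rot: [[-0.967, -0.255, -0.001], [-0.255, 0.967, 0.0], [0.001, 0.0, -1.0]]
ft_force: [0.5, -0.8, -4.6]
grip_width: 0.0346
gripper_force: 51.0
t 16.3333 pos [0.5495 0.0775 0.1231] yawy 104.79 shift [-0.09 -0.03  0.89] roll 0.02
```

```bash
python3 -m jog '[{"linear":[-0.09,-0.02,0.3],"roll":0},{"linear":[0,0,0.4],"roll":0},{"linear":[0,0,0.19],"roll":0},{"linear":[0,0,0],"roll":0}]';  python3 -c "
from h import *
import cv2
go(.5531,.0772,.0875,104.7)
cv2.imwrite('pics/s3full.png',optics.get_image('scene')[:,:,::-1])
im=cv2.imread('pics/s3full.png');cv2.imwrite('pics/s3.png',cv2.resize(im[180:290,280:410],None,fx=6,fy=5.45,interpolation=2))
v=[.5499,.0851,np.radians(14.7)];h=.0705
L=np.array([[-51,-26.5,h*1e3],[-51,9.5,h*1e3],[53,-26.5,h*1e3],[-56,-28,60.5],[56,-28,60.5],[56,12,60.5],[80,-70,60.5],[80,70,60.5]])/1e3
q=proj('scene',place(v,L));print(((q-[280,180])*[6,5.45]).round())"
```

```text
time_s: 16.67
position: [0.5523, 0.0771, 0.0857]
tool_rot: [[-0.968, -0.25, -0.005], [-0.25, 0.968, 0.0], [0.005, 0.002, -1.0]]
ft_force: [-0.2, 0.4, -3.0]
grip_width: 0.0346
gripper_force: 50.9
t 16.6667 pos [0.5523 0.0771 0.0857] yawy 104.48 shift [-0.02 -0.   -0.04] roll -0.04
[[376. 349.]
 [283. 330.]
 [493. 242.]
 [374. 378.]
 [499. 262.]
 [402. 243.]
 [628. 258.]
 [292. 196.]]
```

View pics/s3.png

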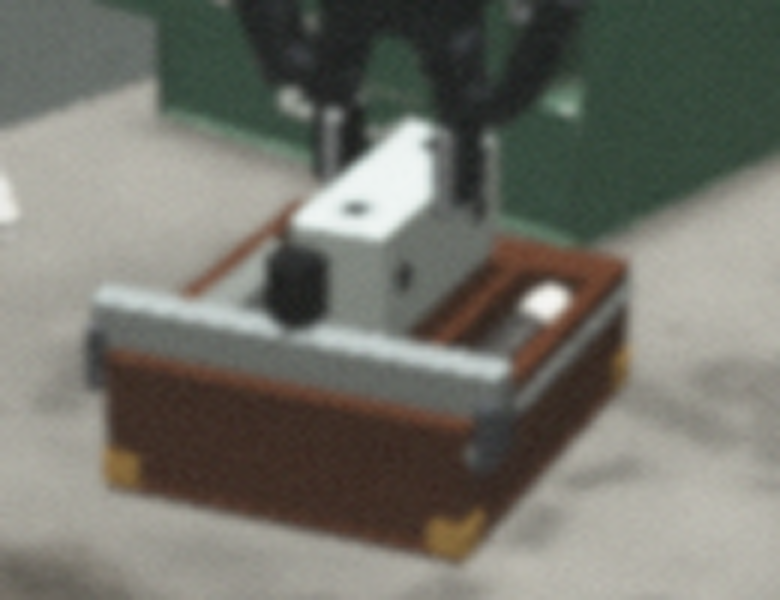

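The picture shows the block over bay a, with its near edge at crop x = 385 where I expected 376. That is about 2 mm too far toward −y, so I'll nudge it +1.2 mm in y and lower it in stages.

```bash
python3 -m jog '[{"linear":[0,0.03,0.1],"roll":0},{"linear":[0,0,0.15],"roll":0},{"linear":[0,0,0],"roll":0}]'; python3 -m jog '[{"linear":[0,0,0.1],"roll":0},{"linear":[0,0,0],"roll":0}]';python3 -m jog '[{"linear":[0,0,0.1],"roll":0},{"linear":[0,0,0],"roll":0}]'
```

```text
time_s: 16.97
position: [0.5529, 0.0785, 0.0776]
tool_rot: [[-0.968, -0.252, -0.001], [-0.252, 0.968, 0.0], [0.001, 0.0, -1.0]]
ft_force: [-0.1, -0.4, -3.7]
grip_width: 0.0347
gripper_force: 50.9
time_s: 17.13
position: [0.5531, 0.0784, 0.0739]
tool_rot: [[-0.968, -0.252, -0.001], [-0.252, 0.968, 0.0], [0.0, 0.0, -1.0]]
ft_force: [-1.4, 0.4, -3.2]
grip_width: 0.0348
gripper_force: 51.0
time_s: 17.3
position: [0.554, 0.0777, 0.0705]
tool_rot: [[-0.968, -0.252, 0.002], [-0.252, 0.968, -0.001], [-0.001, -0.002, -1.0]]
ft_force: [1.3, -3.6, -2.3]
grip_width: 0.0347
gripper_force: 51.1
```

```bash
python3 -m jog '[{"linear":[0,0,0.15],"roll":0},{"linear":[0,0,0],"roll":0}]'; python3 -m jog '[{"linear":[0,0,0.15],"roll":0},{"linear":[0,0,0],"roll":0}]';python3 -m jog '[{"linear":[0,0,0.15],"roll":0},{"linear":[0,0,0.15],"roll":0},{"linear":[0,0,0],"roll":0}]'
```

```text
time_s: 17.47
position: [0.5539, 0.0777, 0.0639]
tool_rot: [[-0.968, -0.252, 0.002], [-0.252, 0.968, -0.001], [-0.001, -0.001, -1.0]]
ft_force: [3.2, -4.1, -3.0]
grip_width: 0.0347
gripper_force: 51.4
time_s: 17.63
position: [0.5537, 0.0777, 0.0575]
tool_rot: [[-0.968, -0.252, 0.001], [-0.252, 0.968, -0.001], [-0.0, -0.001, -1.0]]
ft_force: [3.4, -5.1, -4.6]
grip_width: 0.0348
gripper_force: 51.2
time_s: 17.88
position: [0.5535, 0.0777, 0.0452]
tool_rot: [[-0.968, -0.252, 0.0], [-0.252, 0.968, -0.001], [0.0, -0.001, -1.0]]
ft_force: [2.3, -5.7, -5.2]
grip_width: 0.0344
gripper_force: 51.1
```

In the bay with the leaf gripping. Now I'll release, rise, close and push.

```bash
python3 -m jog '[{"linear":[0,0,0],"roll":0},{"linear":[0,0,0],"roll":0},{"linear":[0,0,0],"roll":0},{"linear":[0,0,-0.3],"roll":0},{"linear":[0,0,-0.8],"roll":0},{"linear":[0,0,0],"roll":0}]' 1; python3 -m jog '[{"linear":[0,0,0],"roll":0},{"linear":[0,0,0],"roll":0},{"linear":[0,0,0],"roll":0},{"linear":[0,0,0],"roll":0},{"linear":[0,0,0],"roll":0},{"linear":[0,0,0.3],"roll":0},{"linear":[0,0,0.2],"roll":0},{"linear":[0,0,0],"roll":0}]' -1 60; python3 -m jog '[{"linear":[0,0,0.15],"roll":0},{"linear":[0,0,0],"roll":0}]';python3 -m jog '[{"linear":[0,0,0.15],"roll":0},{"linear":[0,0,0],"roll":0}]'
```

```text
time_s: 18.38
position: [0.5555, 0.0787, 0.095]
tool_rot: [[-0.968, -0.252, 0.008], [-0.252, 0.968, -0.0], [-0.008, -0.002, -1.0]]
ft_force: [0.8, 0.5, 1.7]
grip_width: 0.0857
gripper_force: 0.0
time_s: 19.05
position: [0.5522, 0.0784, 0.0684]
tool_rot: [[-0.968, -0.252, -0.004], [-0.252, 0.968, 0.0], [0.004, 0.001, -1.0]]
ft_force: [-0.1, 0.0, -0.6]
grip_width: 0.0001
gripper_force: 0.0
time_s: 19.22
position: [0.5529, 0.0784, 0.0635]
tool_rot: [[-0.968, -0.252, -0.001], [-0.252, 0.968, 0.0], [0.001, 0.0, -1.0]]
ft_force: [-0.1, -0.6, 0.0]
grip_width: 0.0002
gripper_force: 0.0
time_s: 19.38
position: [0.5531, 0.0784, 0.0576]
tool_rot: [[-0.968, -0.252, -0.001], [-0.252, 0.968, 0.0], [0.001, 0.0, -1.0]]
ft_force: [0.3, 0.5, -0.4]
grip_width: -0.0001
gripper_force: 0.0
```

```bash
python3 -m jog '[{"linear":[0,0,0.12],"roll":0},{"linear":[0,0,0],"roll":0}]';python3 -m jog '[{"linear":[0,0,0.12],"roll":0},{"linear":[0,0,0],"roll":0}]';python3 -m jog '[{"linear":[0,0,0.12],"roll":0},{"linear":[0,0,0],"roll":0}]';python3 -m jog '[{"linear":[0,0,0.08],"roll":0},{"linear":[0,0,0],"roll":0}]'
```

```text
time_s: 19.55
position: [0.5532, 0.0784, 0.053]
tool_rot: [[-0.968, -0.252, -0.0], [-0.252, 0.968, 0.0], [0.0, 0.0, -1.0]]
ft_force: [-0.3, -1.0, 0.0]
grip_width: 0.0001
gripper_force: 0.0
time_s: 19.72
position: [0.5531, 0.0784, 0.0481]
tool_rot: [[-0.968, -0.252, -0.001], [-0.252, 0.968, 0.0], [0.001, 0.0, -1.0]]
ft_force: [-0.8, 0.2, -1.1]
grip_width: 0.0002
gripper_force: 0.0
time_s: 19.88
position: [0.553, 0.0784, 0.0432]
tool_rot: [[-0.968, -0.252, -0.001], [-0.252, 0.968, 0.0], [0.001, 0.0, -1.0]]
ft_force: [-0.6, 1.4, -1.0]
grip_width: -0.0002
gripper_force: 0.0
time_s: 20.05
position: [0.5531, 0.0784, 0.0402]
tool_rot: [[-0.968, -0.252, -0.001], [-0.252, 0.968, -0.0], [0.001, 0.0, -1.0]]
ft_force: [0.7, 0.3, -0.4]
grip_width: -0.0002
gripper_force: 0.0
```

```bash
python3 -m jog '[{"linear":[0,0,0.05],"roll":0},{"linear":[0,0,0],"roll":0}]';python3 -m jog '[{"linear":[0,0,0.05],"roll":0},{"linear":[0,0,0],"roll":0}]'; python3 -m jog '[{"linear":[0,0,0.05],"roll":0},{"linear":[0,0,0],"roll":0}]'
```

```text
time_s: 20.22
position: [0.5532, 0.0784, 0.0385]
tool_rot: [[-0.968, -0.252, -0.0], [-0.252, 0.968, -0.0], [0.0, -0.0, -1.0]]
ft_force: [-0.9, -0.2, 0.3]
grip_width: -0.0001
gripper_force: 0.0
time_s: 20.38
position: [0.5533, 0.0784, 0.0384]
tool_rot: [[-0.968, -0.252, 0.001], [-0.252, 0.968, -0.0], [-0.001, -0.001, -1.0]]
ft_force: [-6.9, -0.3, 18.2]
grip_width: 0.0
gripper_force: 8.8
time_s: 20.55
position: [0.5534, 0.0783, 0.0383]
tool_rot: [[-0.968, -0.253, 0.002], [-0.253, 0.968, -0.001], [-0.002, -0.001, -1.0]]
ft_force: [-12.6, -0.7, 34.6]
grip_width: 0.0001
gripper_force: 17.7
```

The tall block is home: rigid contact with its top at 59 mm. Next, the low block.

```bash
python3 -m jog '[{"linear":[0,0,-0.5],"roll":0},{"linear":[0,0,-0.9],"roll":0},{"linear":[0,0,-0.9],"roll":0},{"linear":[0,0.5,0],"roll":0.95},{"linear":[0,0.9,0],"roll":0.95},{"linear":[0,0.9,0],"roll":0.95},{"linear":[0,0.9,0],"roll":0.95},{"linear":[0,0.9,0],"roll":0.8},{"linear":[0,0.9,0],"roll":0},{"linear":[0,0.5,0],"roll":0},{"linear":[0,0,0],"roll":0}]' 1 ; python3 -c "
from h import *
go(.5188,.332,.003,81.3)"
```

```text
time_s: 21.47
position: [0.5492, 0.3, 0.1261]
tool_rot: [[-0.99, 0.142, -0.0], [0.142, 0.99, 0.001], [0.0, 0.001, -1.0]]
ft_force: [1.0, -0.1, -0.1]
grip_width: 0.0854
gripper_force: 0.0
t 21.4667 pos [0.5492 0.3    0.1261] yawy 81.83 shift [0.87 0.68 3.08] roll 0.11
```

```bash
python3 -m jog '[{"linear":[0.44,0.34,0],"roll":0.1},{"linear":[0.43,0.34,0.3],"roll":0},{"linear":[0,0,0.6],"roll":0},{"linear":[0,0,0.7],"roll":0},{"linear":[0,0,0.7],"roll":0},{"linear":[0,0,0.5],"roll":0},{"linear":[0,0,0.28],"roll":0},{"linear":[0,0,0],"roll":0},{"linear":[0,0,0],"roll":0}]' ; python3 -c "
from h import *
go(.5188,.332,.003,81.3)"; python3 -m jog '[{"linear":[0,0,0],"roll":0},{"linear":[0,0,0],"roll":0},{"linear":[0,0,0],"roll":0},{"linear":[0,0,0],"roll":0},{"linear":[0,0,0],"roll":0},{"linear":[0,0,0],"roll":0}]' -1 50;  python3 -m jog '[{"linear":[0,0,-0.3],"roll":0},{"linear":[0,0,-0.8],"roll":0},{"linear":[0,0,-0.8],"roll":0},{"linear":[0,0,-0.8],"roll":0},{"linear":[0,0,0],"roll":0}]'; python3 -c "
from h import *
go(.5404,.126,.09,104.5)"
```

```text
time_s: 22.22
position: [0.5196, 0.3281, 0.004]
tool_rot: [[-0.988, 0.155, 0.0], [0.155, 0.988, -0.0], [-0.0, -0.0, -1.0]]
ft_force: [0.4, -0.9, -0.1]
grip_width: 0.0857
gripper_force: 0.0
t 22.2167 pos [0.5196 0.3281 0.004 ] yawy 81.08 shift [0.04 0.09 0.02] roll -0.04
time_s: 22.72
position: [0.5199, 0.3289, 0.0047]
tool_rot: [[-0.988, 0.155, 0.002], [0.155, 0.988, 0.001], [-0.002, 0.001, -1.0]]
ft_force: [-0.8, 0.3, 4.9]
grip_width: 0.0348
gripper_force: 51.2
time_s: 23.13
position: [0.5216, 0.3295, 0.118]
tool_rot: [[-0.988, 0.154, 0.01], [0.154, 0.988, 0.004], [-0.009, 0.005, -1.0]]
ft_force: [1.1, 0.2, -1.6]
grip_width: 0.0348
gripper_force: 51.1
t 23.1333 pos [0.5216 0.3295 0.118 ] yawy 81.12 shift [-1.24 -4.96  0.68] roll -4.68
```

```bash
python3 -m jog '[{"linear":[-0.25,-0.7,-0.1],"roll":0},{"linear":[-0.25,-0.9,0],"roll":0},{"linear":[-0.25,-0.9,0],"roll":0},{"linear":[-0.25,-0.9,0],"roll":0},{"linear":[-0.25,-0.9,0],"roll":0},{"linear":[0,-0.6,0],"roll":0},{"linear":[0,0,0],"roll":-0.95},{"linear":[0,0,0],"roll":-0.95},{"linear":[0,0,0],"roll":-0.95},{"linear":[0,0,0],"roll":-0.95},{"linear":[0,0,0],"roll":-0.88},{"linear":[0,0,0],"roll":0}]';  python3 -c "
from h import *
go(.541,.1272,.0755,104.5)"
```

```text
time_s: 24.13
position: [0.5378, 0.1271, 0.1148]
tool_rot: [[-0.967, -0.253, -0.002], [-0.253, 0.967, -0.0], [0.002, 0.0, -1.0]]
ft_force: [-1.0, -0.4, -2.6]
grip_width: 0.0345
gripper_force: 51.3
t 24.1333 pos [0.5378 0.1271 0.1148] yawy 104.65 shift [-0.08 -0.02  0.98] roll 0.03
```

```bash
python3 -m jog '[{"linear":[-0.07,-0.02,0.4],"roll":0},{"linear":[0,0,0.4],"roll":0},{"linear":[0,0,0.3],"roll":0},{"linear":[0,0,0],"roll":0}]'; python3 -m jog '[{"linear":[0,0,0.1],"roll":0},{"linear":[0,0,0],"roll":0}]';python3 -m jog '[{"linear":[0,0,0.1],"roll":0},{"linear":[0,0,0],"roll":0}]';python3 -m jog '[{"linear":[0,0,0.1],"roll":0},{"linear":[0,0,0],"roll":0}]'
```

```text
time_s: 24.47
position: [0.5395, 0.127, 0.0688]
tool_rot: [[-0.969, -0.248, -0.006], [-0.248, 0.969, -0.0], [0.005, 0.001, -1.0]]
ft_force: [-0.8, 0.7, -3.3]
grip_width: 0.0346
gripper_force: 51.2
time_s: 24.63
position: [0.5412, 0.127, 0.0674]
tool_rot: [[-0.968, -0.249, -0.0], [-0.249, 0.968, -0.0], [0.0, 0.0, -1.0]]
ft_force: [-0.8, 0.2, -3.1]
grip_width: 0.0344
gripper_force: 51.3
time_s: 24.8
position: [0.5413, 0.127, 0.0635]
tool_rot: [[-0.968, -0.25, 0.0], [-0.25, 0.968, -0.0], [-0.0, -0.0, -1.0]]
ft_force: [-0.2, -0.9, -2.9]
grip_width: 0.0345
gripper_force: 51.3
time_s: 24.97
position: [0.5418, 0.1264, 0.0597]
tool_rot: [[-0.968, -0.251, 0.001], [-0.251, 0.968, -0.001], [-0.001, -0.002, -1.0]]
ft_force: [1.5, -4.3, -1.1]
grip_width: 0.0345
gripper_force: 51.6
```

```bash
python3 -m jog '[{"linear":[0,0,0.15],"roll":0},{"linear":[0,0,0],"roll":0}]';python3 -m jog '[{"linear":[0,0,0.15],"roll":0},{"linear":[0,0,0.08],"roll":0},{"linear":[0,0,0],"roll":0}]'
```

```text
time_s: 25.13
position: [0.5419, 0.1264, 0.0532]
tool_rot: [[-0.968, -0.25, 0.002], [-0.25, 0.968, -0.001], [-0.001, -0.002, -1.0]]
ft_force: [1.9, -5.6, 0.2]
grip_width: 0.0347
gripper_force: 51.6
time_s: 25.38
position: [0.5415, 0.1262, 0.0436]
tool_rot: [[-0.968, -0.251, 0.0], [-0.251, 0.968, -0.001], [0.0, -0.001, -1.0]]
ft_force: [1.6, -6.5, -3.4]
grip_width: 0.0346
gripper_force: 51.4
```

Release, rise, close, push.

```bash
python3 -m jog '[{"linear":[0,0,0],"roll":0},{"linear":[0,0,0],"roll":0},{"linear":[0,0,0],"roll":0},{"linear":[0,0,-0.3],"roll":0},{"linear":[0,0,-0.8],"roll":0},{"linear":[0,0,0],"roll":0}]' 1; python3 -m jog '[{"linear":[0,0,0],"roll":0},{"linear":[0,0,0],"roll":0},{"linear":[0,0,0],"roll":0},{"linear":[0,0,0],"roll":0},{"linear":[0,0,0],"roll":0},{"linear":[0,0,0.5],"roll":0},{"linear":[0,0,0.2],"roll":0},{"linear":[0,0,0],"roll":0}]' -1 60; python3 -m jog '[{"linear":[0,0,0.12],"roll":0},{"linear":[0,0,0],"roll":0}]';python3 -m jog '[{"linear":[0,0,0.12],"roll":0},{"linear":[0,0,0],"roll":0}]'; python3 -m jog '[{"linear":[0,0,0.12],"roll":0},{"linear":[0,0,0],"roll":0}]'
```

```text
time_s: 25.88
position: [0.5435, 0.1275, 0.0929]
tool_rot: [[-0.968, -0.251, 0.008], [-0.251, 0.968, 0.001], [-0.008, -0.001, -1.0]]
ft_force: [1.3, -0.1, 1.3]
grip_width: 0.0853
gripper_force: 0.0
time_s: 26.55
position: [0.54, 0.127, 0.0583]
tool_rot: [[-0.968, -0.25, -0.005], [-0.25, 0.968, -0.0], [0.004, 0.001, -1.0]]
ft_force: [-0.9, -0.0, 0.3]
grip_width: -0.0002
gripper_force: 0.0
time_s: 26.72
position: [0.5412, 0.127, 0.0552]
tool_rot: [[-0.968, -0.25, -0.001], [-0.25, 0.968, -0.0], [0.001, 0.0, -1.0]]
ft_force: [0.6, -0.2, 0.1]
grip_width: -0.0
gripper_force: 0.0
time_s: 26.88
position: [0.5414, 0.1271, 0.0506]
tool_rot: [[-0.968, -0.25, 0.0], [-0.25, 0.968, -0.0], [-0.0, -0.0, -1.0]]
ft_force: [-0.2, 0.5, -0.7]
grip_width: -0.0005
gripper_force: 0.0
time_s: 27.05
position: [0.5412, 0.127, 0.0455]
tool_rot: [[-0.968, -0.25, -0.0], [-0.25, 0.968, 0.0], [0.0, 0.0, -1.0]]
ft_force: [-0.8, 0.7, -0.5]
grip_width: 0.0002
gripper_force: 0.0
```

```bash
python3 -m jog '[{"linear":[0,0,0.1],"roll":0},{"linear":[0,0,0],"roll":0}]';python3 -m jog '[{"linear":[0,0,0.06],"roll":0},{"linear":[0,0,0],"roll":0}]';python3 -m jog '[{"linear":[0,0,0.05],"roll":0},{"linear":[0,0,0],"roll":0}]'; python3 -m jog '[{"linear":[0,0,0.05],"roll":0},{"linear":[0,0,0],"roll":0}]'
```

```text
time_s: 27.22
position: [0.5411, 0.127, 0.0414]
tool_rot: [[-0.968, -0.25, -0.0], [-0.25, 0.968, -0.0], [0.0, 0.0, -1.0]]
ft_force: [-0.1, 0.2, 0.5]
grip_width: -0.0001
gripper_force: 0.0
time_s: 27.38
position: [0.5412, 0.127, 0.0392]
tool_rot: [[-0.968, -0.25, -0.0], [-0.25, 0.968, -0.0], [0.0, 0.0, -1.0]]
ft_force: [0.3, 0.6, 0.0]
grip_width: 0.0003
gripper_force: 0.0
time_s: 27.55
position: [0.5413, 0.127, 0.0384]
tool_rot: [[-0.968, -0.251, 0.001], [-0.251, 0.968, -0.0], [-0.001, -0.0, -1.0]]
ft_force: [-3.7, -0.3, 11.1]
grip_width: 0.0001
gripper_force: 5.5
time_s: 27.72
position: [0.5414, 0.127, 0.0383]
tool_rot: [[-0.968, -0.251, 0.002], [-0.251, 0.968, -0.0], [-0.002, -0.001, -1.0]]
ft_force: [-9.5, -1.4, 28.4]
grip_width: -0.0002
gripper_force: 14.4
```

Both blocks are home at the same level. Next I'll grip the knob.

```bash
python3 -m jog '[{"linear":[0,0,-0.7],"roll":0},{"linear":[0,0,-0.9],"roll":0},{"linear":[0,0,-0.8],"roll":0},{"linear":[0.4,-0.3,0],"roll":0},{"linear":[0.7,-0.4,0],"roll":0},{"linear":[0.5,-0.3,0],"roll":0},{"linear":[0,0,0],"roll":0},{"linear":[0,0,0],"roll":0}]' 1; python3 -c "
from h import *
go(.486,.0698,.068,104.5)"
```

```text
time_s: 28.38
position: [0.489, 0.0718, 0.1317]
tool_rot: [[-0.969, -0.249, 0.0], [-0.249, 0.969, 0.0], [-0.0, 0.0, -1.0]]
ft_force: [-0.0, -0.2, 0.5]
grip_width: 0.0852
gripper_force: 0.0
t 28.3833 pos [0.489  0.0718 0.1317] yawy 104.41 shift [ 0.08 -0.03  1.59] roll -0.02
```

```bash
python3 -m jog '[{"linear":[0.08,-0.03,0.4],"roll":0},{"linear":[0,0,0.6],"roll":0},{"linear":[0,0,0.4],"roll":0},{"linear":[0,0,0.19],"roll":0},{"linear":[0,0,0],"roll":0}]'; python3 -m jog '[{"linear":[0,0,0],"roll":0},{"linear":[0,0,0],"roll":0},{"linear":[0,0,0],"roll":0},{"linear":[0,0,0],"roll":0},{"linear":[0,0,0],"roll":0},{"linear":[0,0,0],"roll":0},{"linear":[0,0,0],"roll":0}]' -1 30
```

```text
time_s: 28.8
position: [0.4863, 0.0708, 0.0665]
tool_rot: [[-0.968, -0.251, -0.003], [-0.251, 0.968, 0.0], [0.003, 0.001, -1.0]]
ft_force: [0.1, -0.5, -0.5]
grip_width: 0.0856
gripper_force: 0.0
time_s: 29.38
position: [0.4883, 0.0681, 0.0689]
tool_rot: [[-0.968, -0.251, 0.004], [-0.251, 0.968, -0.004], [-0.003, -0.005, -1.0]]
ft_force: [3.5, -13.5, 2.9]
grip_width: 0.0207
gripper_force: 31.7
```

```bash
python3 -m jog '[{"linear":[0,-0.06,0],"roll":0},{"linear":[-0.2,0,0],"roll":0},{"linear":[-0.3,0,0],"roll":0},{"linear":[-0.3,0,0],"roll":0},{"linear":[0,0,0],"roll":0}]'; python3 -m jog '[{"linear":[-0.3,0,0],"roll":0},{"linear":[-0.3,0,0],"roll":0},{"linear":[-0.3,0,0],"roll":0},{"linear":[-0.3,0,0],"roll":0},{"linear":[0,0,0],"roll":0}]'
```

```text
time_s: 29.8
position: [0.5202, 0.0767, 0.0689]
tool_rot: [[-0.968, -0.25, 0.003], [-0.25, 0.968, 0.001], [-0.003, 0.0, -1.0]]
ft_force: [0.9, 3.4, 6.8]
grip_width: 0.0207
gripper_force: 31.9
time_s: 30.22
position: [0.5664, 0.0894, 0.0689]
tool_rot: [[-0.968, -0.251, 0.003], [-0.251, 0.968, 0.002], [-0.003, 0.001, -1.0]]
ft_force: [0.8, 5.2, 6.5]
grip_width: 0.0204
gripper_force: 32.0
```

```bash
python3 -m jog '[{"linear":[-0.3,0.03,0],"roll":0},{"linear":[-0.3,0.01,0],"roll":0},{"linear":[-0.3,0,0],"roll":0},{"linear":[-0.2,0,0],"roll":0},{"linear":[0,0,0],"roll":0}]'; python3 -m jog '[{"linear":[-0.1,0,0],"roll":0},{"linear":[-0.1,0,0],"roll":0},{"linear":[0,0,0],"roll":0}]';python3 -m jog '[{"linear":[-0.06,0,0],"roll":0},{"linear":[0,0,0],"roll":0}]'
```

```text
time_s: 30.63
position: [0.6086, 0.101, 0.0689]
tool_rot: [[-0.968, -0.251, 0.003], [-0.251, 0.968, 0.0], [-0.003, -0.0, -1.0]]
ft_force: [1.3, 1.2, 5.3]
grip_width: 0.0206
gripper_force: 31.8
time_s: 30.88
position: [0.6154, 0.1029, 0.0689]
tool_rot: [[-0.968, -0.25, 0.002], [-0.25, 0.968, 0.0], [-0.002, -0.0, -1.0]]
ft_force: [0.9, 0.5, 4.5]
grip_width: 0.0207
gripper_force: 31.7
time_s: 31.05
position: [0.6173, 0.1034, 0.0689]
tool_rot: [[-0.968, -0.25, 0.001], [-0.25, 0.968, 0.0], [-0.001, -0.0, -1.0]]
ft_force: [0.1, -0.6, 5.8]
grip_width: 0.0206
gripper_force: 31.8
```

```bash
python3 -m jog '[{"linear":[-0.06,0,0],"roll":0},{"linear":[0,0,0],"roll":0}]'; python3 -m jog '[{"linear":[-0.05,0,0],"roll":0},{"linear":[0,0,0],"roll":0}]';python3 -m jog '[{"linear":[-0.05,0,0],"roll":0},{"linear":[0,0,0],"roll":0}]'
```

```text
time_s: 31.22
position: [0.6173, 0.1034, 0.0689]
tool_rot: [[-0.968, -0.251, -0.004], [-0.251, 0.968, -0.001], [0.005, 0.0, -1.0]]
ft_force: [-11.0, -3.6, 11.6]
grip_width: 0.0205
gripper_force: 32.3
time_s: 31.38
position: [0.6173, 0.1034, 0.0688]
tool_rot: [[-0.968, -0.251, -0.009], [-0.251, 0.968, -0.002], [0.01, 0.0, -1.0]]
ft_force: [-20.7, -7.4, 17.0]
grip_width: 0.0206
gripper_force: 32.8
time_s: 31.55
position: [0.6176, 0.1035, 0.0686]
tool_rot: [[-0.968, -0.251, -0.013], [-0.251, 0.968, -0.003], [0.014, 0.0, -1.0]]
ft_force: [-27.3, -8.8, 19.5]
grip_width: 0.021
gripper_force: 33.2
```

At the stop. I'll relax the push, release, retreat upward and check the result.

```bash
python3 -m jog '[{"linear":[0.11,0,0],"roll":0},{"linear":[0,0,0],"roll":0}]'; python3 -m jog '[{"linear":[0,0,0],"roll":0},{"linear":[0,0,0],"roll":0},{"linear":[0,0,0],"roll":0},{"linear":[0,0,0],"roll":0},{"linear":[0,0,-0.5],"roll":0},{"linear":[0,0,-0.9],"roll":0},{"linear":[0,0,-0.9],"roll":0},{"linear":[0,0,-0.9],"roll":0},{"linear":[0,0,0],"roll":0}]' 1;  python3 -m jog '[{"linear":[0.5,0.6,0],"roll":0},{"linear":[0.5,0.9,0],"roll":0},{"linear":[0.5,0.9,0],"roll":0},{"linear":[0.5,0.9,0],"roll":0},{"linear":[0.5,0.9,0],"roll":0},{"linear":[0.5,0.9,0],"roll":0},{"linear":[0.5,0.9,0],"roll":0},{"linear":[0.5,0.9,0],"roll":0},{"linear":[0.5,0.9,0],"roll":0},{"linear":[0,0,0],"roll":0},{"linear":[0,0,0],"roll":0}]'; python3 -c "
from h import *
import cv2
t=optics.get_image('top')[:,:,::-1][135:300,255:365];s=optics.get_image('scene')[:,:,::-1][190:300,220:400]
a=cv2.resize(t,None,fx=3.2,fy=3.2,interpolation=2);b=cv2.resize(s,None,fx=2.4,fy=2.4,interpolation=2)
o=np.zeros((a.shape[0],a.shape[1]+b.shape[1],3),np.uint8);o[:,:a.shape[1]]=a;o[:b.shape[0],a.shape[1]:]=b;cv2.imwrite('pics/fin.png',o);print(o.shape)"
```

```text
time_s: 31.72
position: [0.6178, 0.1035, 0.0688]
tool_rot: [[-0.968, -0.25, -0.001], [-0.25, 0.968, -0.0], [0.001, 0.0, -1.0]]
ft_force: [-7.7, -1.7, 8.9]
grip_width: 0.0208
gripper_force: 32.3
time_s: 32.47
position: [0.6214, 0.1038, 0.2036]
tool_rot: [[-0.968, -0.251, 0.013], [-0.251, 0.968, -0.0], [-0.013, -0.003, -1.0]]
ft_force: [0.5, 0.2, 0.5]
grip_width: 0.0855
gripper_force: 0.0
time_s: 33.38
position: [0.3651, 0.362, 0.1959]
tool_rot: [[-0.967, -0.254, 0.0], [-0.254, 0.967, 0.0], [-0.0, 0.0, -1.0]]
ft_force: [0.7, -0.0, 0.3]
grip_width: 0.0858
gripper_force: 0.0
(528, 784, 3)
```

View pics/fin.png

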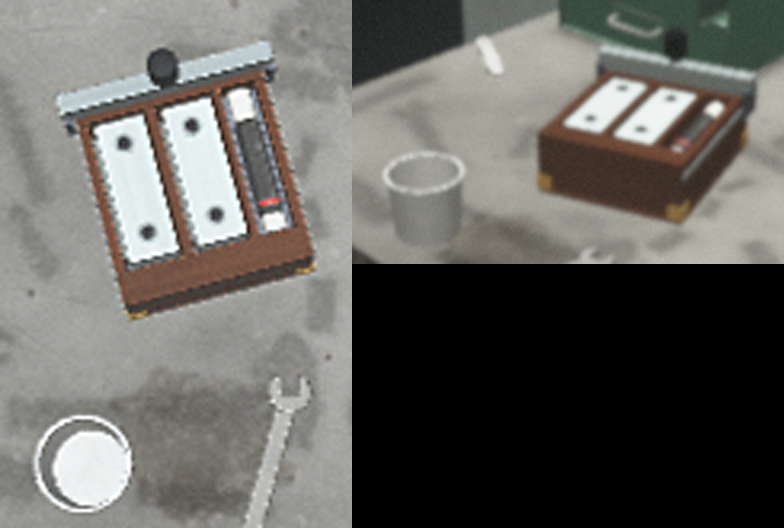

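The final picture shows both blocks flush in their bays, around crop (136,185) and (203,170). The straightedge and knob (162,66) are at the far end, and the cup (83,463) is still standing.

```bash
python3 -c "
from rig import env
print(env.close_job())"
```

```text
the job is handed in; nothing more can be done
None
```

The job is handed in: the tall block is in bay a (felt as the deep one) and the low block in bay b, both below the rim; the straightedge is at its far stop and the cup is still standing, at about 33 s of the 72 s allowed.

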